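# Set the height stop on a lighter and lock it

## Task

A lighter stands in the nest of the height stand. Push the stop rod down until its foot just rests on the lighter's metal hood - gently, never pressing on the lighter with more than 20 N - then swing the clamp lever clockwise all the way to lock the rod there, still touching. Leave the lighter standing in its nest, do not disturb the rack, the bin or the screwdriver, and let go of everything.

Things in the scene. Friction and masses are not known exactly. Their poses are not given: they have to be found in the camera images.
- stand: Fixed steel height stand. Origin on the table under the rod axis. Base plate 150 (x) x 170 (y -65 to +105) x 15 mm; centred on the origin a nest (38 x 55, top at 37 mm) with a 14 x 27 mm pocket, floor at 15 mm. A 34 mm square column at y = +73 mm, 180 mm high, carries a grey head (44 mm wide in x, y -34 to +90, z 130 to 170 mm) that reaches over the nest and guides the stop rod.
- stop_rod: Vertical steel rod, 12 mm thick, sliding in the head, with a black knob (32 wide, 22 mm high) on top. Origin: centre of its flat foot, which has a firm rubber tip (gives about 0.5 mm at 5 N). Upper end of travel: foot 125 mm above the table; travel 45 mm down; starts 0 to 12 mm below the upper end. 0.25 kg; a friction of about 5 N holds it where it is left, so it takes 2 to 3 N to push down.
- rod_top (a point): Centre of the top face of the stop rod's knob, 145 mm above its foot. Push here, or grip the knob.
- clamp_lever (a joint): Clamp lever angle, rad: starts 0 to 0.35 (open), grows clockwise seen from above to a stop at 1.57. At 0 the lever points along the stand's +x, at 1.57 along its -y. Its cam meets the rod at about 0.95 and from there it turns under load, up to about 9 N at the post; locked is above 1.3. It stays where it is left.
- post_top (a point): Centre of the top of the upright black post (16 mm thick, 46 mm tall round pin, to be gripped or pushed) at the end of the clamp lever, 80 mm from the pivot. Top 230 mm above the table; the steel lever bar beneath it lies at 182 to 190 mm.
- lever_pivot (a point): Fixed point on the vertical axis of the clamp lever, 230 mm above the table, 17.6 mm from the rod axis on the stand's -y side.
- lighter: Loose lighter standing in the nest under the rod. Origin: centre of its underside. Green body 12 (x) x 25 (y) x 62 mm, with a flat-topped steel hood (11.5 x 24 mm) pressed on to a different depth on every lighter: its top lies anywhere from 70 to 86 mm above the underside and is not measured. The hood does not give.
- rack: Bystander: white rack of fifteen green lighters, 130 x 100 mm, 91 mm high. Origin under its centre.
- bin: Bystander: open blue plastic bin of steel hoods, 150 x 110 x 60 mm. Origin under its centre.
- screwdriver: Bystander: screwdriver lying on the table beyond the stand.

How it is judged:
By the outcome, as a careful person would: the job done as asked, in the order asked, and still so for the second after the job is handed in, with the robot touching nothing.
It also fails if it takes over 48 s, if anything falls off the work surface, if the arm or the gripper's body presses on something with over 40 N, if the wrist force passes 120 N, or if a joint passes its speed limit or range.

## Robot

A 7-joint arm with a two-finger parallel gripper is mounted at the origin on the work surface. World frame = base frame: x ahead of the robot, y to its left, z up, the work surface at z = 0. Lengths are in m, angles in rad, forces in N, time in s.
With the tool pointing down it reaches from about 0.4 to 0.875 m from the base axis. Payload 19.3 kg.
Tool frame: the origin (TCP) lies at the very end of the fingers, on their centre line; the grasp point (between the pads) lies 19 mm behind it; z points along the fingers, y is the line along which they close (so a half turn about z gives the same grasp; the last joint's range is limited). The gripper opens to 85 mm and grips with 20 to 120 N. Pads are 22 mm wide; open, the fingers measure 114 mm over their backs; the gripper's body (76 mm by 85 mm) begins 54 mm behind the grasp point. The pads swing forward as they close: fully open they stand 13 mm farther back than shut.
Start: joints at [-1.371, 0.521, -0.036, 1.599, 0.021, 1.021, -0.113], TCP at [0.167, 0.602, 0.203] pointing down, gripper open.
Joint ranges: [-2.91, 2.91], [-0.3, 2.13], [-1.5, 1.42], [0.17, 2.43], [-1.26, 4.41], [0.16, 1.93], [-2.52, 2.52]. Speed limits (rad/s): [1.89, 1.89, 2.39, 2.39, 3.01, 3.01, 3.01].

## Interface

Orientations are given as [roll, pitch, yaw] about the fixed x, y, z axes, in that order (R = Rz(yaw) Ry(pitch) Rx(roll)).
In Python, from workcell import bot gives the robot as it stands.
- The arm moves only by the shell command python3 -m crank 'ROWS' [FORCE]. ROWS is a JSON object of lists of equal length, an entry for each row: "travel": the shift along the world's x, y, z in cm, a list of three; "turn": the turn, a rotation vector about the world's x, y, z in degrees, a list of three; "gripper": the closure, from 0 (fully open) to 1 (shut). A call has exactly 5 rows; each row is the pose to reach, as a shift and turn from the pose commanded when the call began; what a row does not reach only later rows make up. A row lasts 1/10 s, in which the tool goes at most 50 mm and 8.59 degrees, less where a joint would pass 70% of its speed; a pose out of reach is approached as far as the arm can. A call with a gripper value outside its range is refused whole. The fingers move at their own pace and stop on an object; FORCE is the grip in N (left out, the last holds). Time passes only in rows, so rows that repeat a pose let the fingers close, or fill a call up. It gives the time, the measured TCP pose, the force, the opening and the grip force at its end, in the units of the state.
- bot.observe(): the state, without advancing time (a new reading comes with each control period).
- bot.grab_frame(name): name is "scene" or "top"; returns a dict with "pixels" (480x640x3 uint8, red, green, blue), "fx", "fy", "cx", "cy" (pixels), "dist" ([k1, k2, p1, p2, k3] as OpenCV has them; the pictures are not rectified), "extrinsics" (4x4, takes a point from world to camera coordinates). Camera axes: x right, y down, z forward; pixel columns grow to the right and rows downward; lengths in m; the calibration is good to about 2 mm. A picture is of the moment at which its call begins. There is no depth.
- bot.job_done(): hands the job in; it is judged then, once.
The state is a dict: "clock": time; "qpos": joint angles; "qd": joint speeds; "joint_efforts": joint torques, N m; "position": TCP position; "tool_rot": TCP orientation; "force": force on the tool from outside, world axes, zero at the start; "moment": the same for the moment, N m; "grip_width": finger opening in m; "finger_force": force on a finger pad.
Only numpy, scipy, OpenCV 4.12 (cv2) and the standard library are available. Lean on these libraries where they do the work, as an engineer would, in place of code of your own. Each camera call takes 0.05 s, during which the arm holds its last target. There are 200 camera calls.

## Working session

There is one attempt and no reset: what is moved stays moved. The work goes in short steps, Python scripts to look and compute and a shell command to move; the robot and the scene stay as the last step left them, time stands still between calls to the robot, and variables do not carry over. Pictures are saved under pics/ and viewed, at most 10 in all, crops included, and the job is handed in when it is done.

```bash
mkdir -p pics; ls; python3 - <<'E'
from workcell import bot
import cv2,numpy as np
for n in("scene","top"):
    f=bot.grab_frame(n); cv2.imwrite(f"pics/{n}0.png",f["pixels"][:,:,::-1])
    np.savez(n+"0.npz",**f)
    E=f["extrinsics"];print(n,f["fx"],f["cx"],f["cy"],f["dist"],-E[:3,:3].T@E[:3,3])
o=bot.observe();print(o)
E
```

```text
pics
scene 471.8379024812387 319.98286348530195 238.67446633840026 [0.02422439 0.         0.         0.         0.        ] [1.22214775 0.12503697 0.88016377]
top 509.6433602653412 316.3877375667759 237.85039714658473 [0.02909172 0.         0.         0.         0.        ] [ 0.34505982 -0.01875551  1.47616482]
{'clock': 0.1, 'qpos': array([-1.3711811 ,  0.52195636, -0.03631964,  1.5999282 ,  0.02119094,
        1.02109881, -0.11279946]), 'qd': array([ 0.00053784,  0.00070781, -0.00050799, -0.00245139,  0.00017974,
       -0.00085596, -0.00041089]), 'joint_efforts': array([ 2.37353473e-03, -9.28493142e+01,  1.98351748e+00, -3.70527828e+01,
        1.81135040e-02,  5.54429062e-03, -1.88590434e-06]), 'position': array([0.16654618, 0.60206963, 0.20299033]), 'tool_rot': array([-3.14058870e+00,  6.59192142e-05,  2.87175512e+00]), 'force': array([-0.39218296,  0.90961424, -0.96993793]), 'moment': array([-0.03291898, -0.01900283,  0.01769739]), 'finger_force': 0.0, 'grip_width': 0.0849503125825454}
```

View pics/scene0.png

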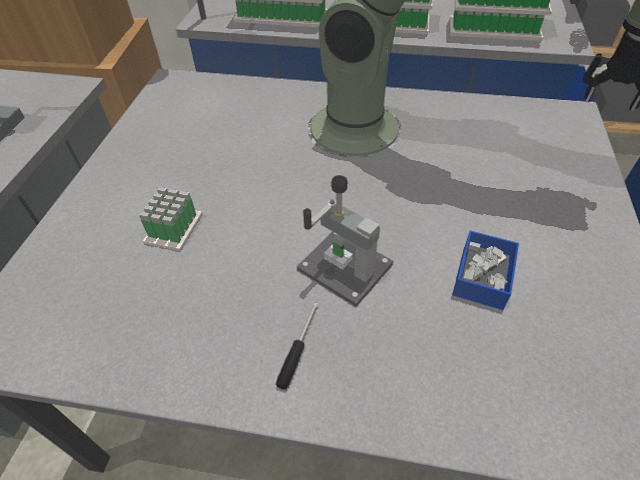

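View pics/top0.png

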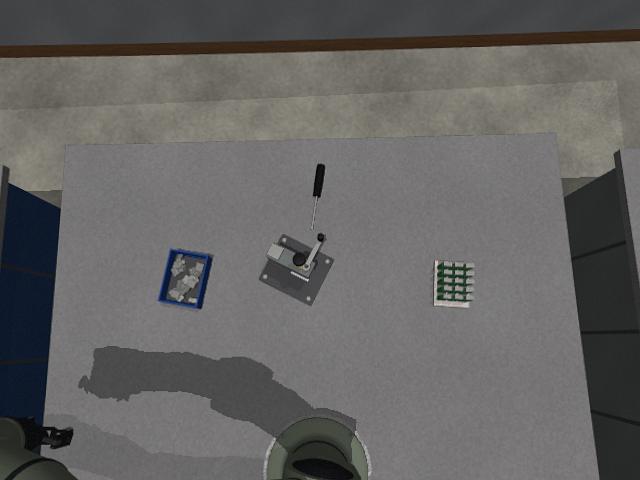

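The stand is at about (345,250) in scene and (298,268) in top. The knob is at (339,184) / (299,259) and the post at (307,219) / (321,237). I'll enlarge these areas to get accurate points.

```bash
python3 - <<'E'
import cv2,numpy as np
a=cv2.imread("pics/scene0.png")[168:308,285:400];b=cv2.imread("pics/top0.png")[225:315,250:345]
a=cv2.resize(a,None,fx=4,fy=4,interpolation=cv2.INTER_CUBIC);b=cv2.resize(b,None,fx=3.5,fy=3.5,interpolation=cv2.INTER_CUBIC)
o=np.zeros((560,800,3),np.uint8);o[:a.shape[0],:460]=a;o[:b.shape[0],465:465+b.shape[1]]=b
cv2.imwrite("pics/crop1.png",o);print(b.shape)
E
```

```text
(315, 332, 3)
```

View pics/crop1.png

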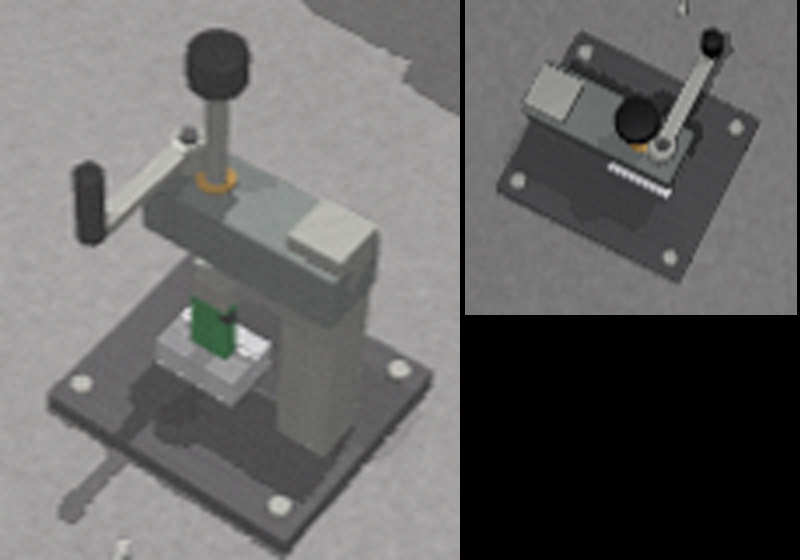

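The crop shows the plate corners, cap, knob, orange bushing, lever and post clearly in both views. I'll fit the stand pose, rod height and lever angle together.

```bash
cat > h.py <<'E'
import cv2,numpy as np
def proj(f,P):
    E=f["extrinsics"];K=np.array([[f["fx"],0,f["cx"]],[0,f["fy"],f["cy"]],[0,0,1.]])
    return cv2.projectPoints(np.array(P,float).reshape(-1,3),cv2.Rodrigues(E[:3,:3])[0],E[:3,3],K,f["dist"])[0][:,0]
def S(p,P):
    c,s=np.cos(p[2]),np.sin(p[2]);P=np.array(P,float).reshape(-1,3)
    return np.c_[p[0]+c*P[:,0]-s*P[:,1],p[1]+s*P[:,0]+c*P[:,1],P[:,2]]
def post(th,z=.23): return [.08*np.cos(th),-.0176-.08*np.sin(th),z]
E
python3 - <<'E'
from h import *
from scipy.optimize import least_squares
sc,tp=np.load("scene0.npz"),np.load("top0.npz")
us=np.array([[432,373],[285,542],[48,398],[218,45],[89,166]]); us=(us+.5)/4-.5+[285,168]
ut=np.array([[582,30],[760,122],[680,283],[498,190],[552,64],[586,78],[560,120],[526,104],[636,117],[713,40]]);ut=(ut-[465,0]+.5)/3.5-.5+[250,225]
def r(p):
    k=[0,0,p[3]];q=post(p[4])
    Ps=[[-.075,.105,.015],[.075,.105,.015],[.075,-.065,.015],k,q]
    Pt=[[.075,.105,.015],[.075,-.065,.015],[-.075,-.065,.015],[-.075,.105,.015],[.017,.09,.18],[.017,.056,.18],[-.017,.056,.18],[-.017,.09,.18],k,q]
    return np.r_[proj(sc,S(p,Ps))-us,proj(tp,S(p,Pt))-ut].ravel()
s=least_squares(r,[.55,.03,-.45,.265,.2],loss="soft_l1");p=s.x
np.save("p.npy",p);print(p.round(4));print(r(p).reshape(-1,2).round(1).tolist())
print("post",S(p,post(p[4])),"postend",S(p,post(1.57)),"pivot",S(p,[0,-.0176,.23]))
E
```

```text
[ 0.537   0.0306 -0.4931  0.2653  0.0078]
[[0.4, -0.2], [-0.2, 0.6], [-0.8, -1.1], [-0.1, -0.1], [-0.5, 1.8], [-0.6, 0.1], [0.5, -0.3], [-0.2, 0.2], [-0.8, -0.1], [-2.0, -0.5], [-0.1, 1.3], [1.2, 0.9], [-0.8, -0.4], [0.4, 0.5], [0.2, -0.3]]
post [[ 0.59886915 -0.02334946  0.23      ]] postend [[ 0.49088407 -0.0554372   0.23      ]] pivot [[0.52869477 0.01506352 0.23      ]]
```

```bash
python3 -m crank '{"travel":[[2,-3,4],[5,-7,8],[8,-11,10],[11,-16,10],[13,-20,10]],"turn":[[0,0,0],[0,0,-4],[0,0,-8],[0,0,-13],[0,0,-13]],"gripper":[1,1,1,1,1]}' 40
python3 -m crank '{"travel":[[3,-4,0],[6,-8,0],[9,-12,0],[11,-16,0],[14,-20,0]],"turn":[[0,0,0],[0,0,0],[0,0,0],[0,0,0],[0,0,0]],"gripper":[1,1,1,1,1]}'
```

```text
clock: 0.6
position: [0.2869, 0.4203, 0.3032]
tool_rot: [3.14, 0.0, 2.641]
force: [1.6, 1.1, -0.6]
grip_width: 0.0124
finger_force: 0.0
clock: 1.1
position: [0.4259, 0.2201, 0.3026]
tool_rot: [3.141, -0.0, 2.646]
force: [0.8, 1.4, 0.1]
grip_width: -0.0001
finger_force: 0.0
```

```bash
python3 -m crank '{"travel":[[3,-4.5,0],[6,-9,0],[8,-13.5,0],[10,-17.1,0],[10,-17.1,0]],"turn":[[0,0,0],[0,0,0],[0,0,0],[0,0,0],[0,0,0]],"gripper":[1,1,1,1,1]}'
python3 -m crank '{"travel":[[0,0,0],[0,0,0],[0,0,0],[0,0,0],[0,0,0]],"turn":[[0,0,0],[0,0,0],[0,0,0],[0,0,0],[0,0,0]],"gripper":[1,1,1,1,1]}'
python3 -c "
from workcell import bot
o=bot.observe();print(o['position'],o['force'],o['qpos'])"
```

```text
clock: 1.6
position: [0.5275, 0.0446, 0.3023]
tool_rot: [-3.14, 0.002, 2.637]
force: [-1.9, 1.1, -0.2]
grip_width: 0.0001
finger_force: 0.0
clock: 2.1
position: [0.5258, 0.0514, 0.3025]
tool_rot: [3.141, -0.0, 2.646]
force: [-0.7, 0.6, -0.6]
grip_width: 0.0001
finger_force: 0.0
[0.52575386 0.05144232 0.30253053] [-0.73929958  0.55410526 -0.61621686] [-0.48498405  0.28029157  0.35137153  1.73718999 -0.10500905  1.14248683
  0.97257142]
```

```bash
python3 -m crank '{"travel":[[1.1,-2.1,0],[1.1,-2.1,-1],[1.1,-2.1,-2],[1.1,-2.1,-3],[1.1,-2.1,-3]],"turn":[[0,0,0],[0,0,0],[0,0,0],[0,0,0],[0,0,0]],"gripper":[1,1,1,1,1]}'
python3 - <<'E'
from workcell import bot
import cv2,numpy as np
o=[]
for n,(x,y) in(("scene",(285,150)),("top",(250,215))):
    f=bot.grab_frame(n)["pixels"][y:y+140,x:x+100,::-1]
    o.append(cv2.resize(f,None,fx=4,fy=4,interpolation=cv2.INTER_CUBIC))
cv2.imwrite("pics/b.png",np.hstack(o));print(bot.observe()["position"],bot.observe()["force"])
E
```

```text
clock: 2.6
position: [0.536, 0.0304, 0.2709]
tool_rot: [-3.14, -0.002, 2.646]
force: [0.3, 1.1, 0.3]
grip_width: -0.0001
finger_force: 0.0
[0.53675684 0.03016447 0.27235998] [ 0.22449914 -1.2744916  -0.43893783]
```

View pics/b.png

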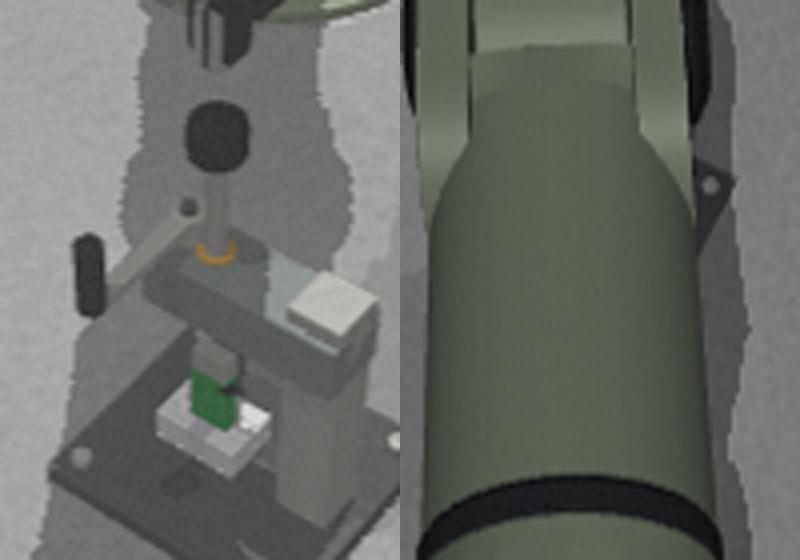

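The scene crop shows the fingertips near (212,68), above the knob top at (218,115). That gap looks larger than the 7 mm I expect. The hood, with its top near (222,335), is now visible above the green body. I'll check both numerically.

```bash
python3 - <<'E'
from h import *
from workcell import bot
sc=np.load("scene0.npz");p=np.load("p.npy");c=lambda P:((proj(sc,P)-[285,150]+.5)*4-.5).round(0).tolist()
print("tcp",c([.5368,.0302,.2724]),"at .30",c([.5368,.0302,.30]))
print("knob",c(S(p,[0,0,p[3]])))
for z in(.077,.085,.09,.095,.101,.105,.12):print(z,c(S(p,[[.006,-.012,z],[.006,.012,z],[-.006,-.012,z],[.0,.0,z]])))
E
```

```text
tcp [[217.0, 105.0]] at .30 [[218.0, 61.0]]
knob [[217.0, 117.0]]
0.077 [[190.0, 366.0], [224.0, 386.0], [203.0, 353.0], [213.0, 369.0]]
0.085 [[190.0, 357.0], [224.0, 377.0], [203.0, 344.0], [213.0, 360.0]]
0.09 [[190.0, 351.0], [224.0, 371.0], [203.0, 338.0], [213.0, 354.0]]
0.095 [[190.0, 345.0], [225.0, 365.0], [203.0, 332.0], [214.0, 348.0]]
0.101 [[190.0, 338.0], [225.0, 358.0], [203.0, 325.0], [214.0, 341.0]]
0.105 [[190.0, 333.0], [225.0, 353.0], [203.0, 320.0], [214.0, 336.0]]
0.12 [[190.0, 314.0], [225.0, 334.0], [203.0, 302.0], [214.0, 318.0]]
```

```bash
python3 - <<'E'
from workcell import bot
import cv2
f=bot.grab_frame("scene")["pixels"][120:260,290:380,::-1]
f=cv2.convertScaleAbs(f,alpha=1.6,beta=20)
a=cv2.resize(f[:80],None,fx=7,fy=7,interpolation=cv2.INTER_CUBIC)
cv2.imwrite("pics/c.png",a);o=bot.observe();print(o["position"],o["force"],o["grip_width"])
E
```

```text
[0.53694894 0.0301417  0.27266852] [-1.05672901  0.1952793   0.1949103 ] -0.00010070671114680625
```

View pics/c.png

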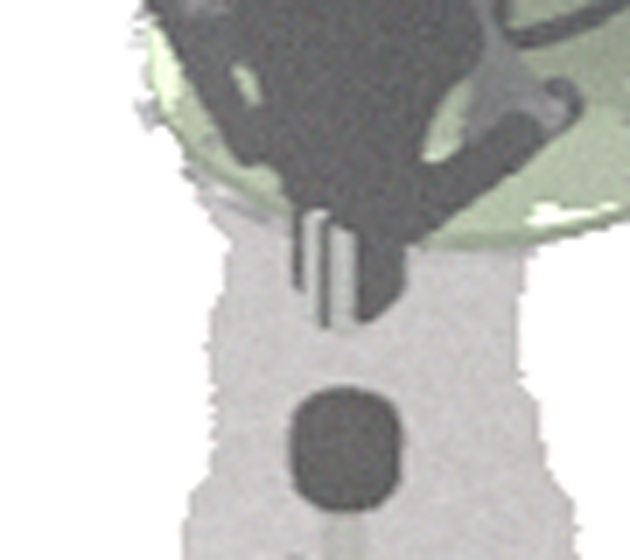

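```bash
python3 - <<'E'
from h import *
sc=np.load("scene0.npz");tp=np.load("top0.npz")
c,s=np.cos(2.8718-np.pi/2),np.sin(2.8718-np.pi/2)
for d in(0,.019,.03,.045):
  for w in(-.045,.045):
    P=[.1665+c*w,.6021+s*w,.203+d];print(d,w,proj(sc,P).round(),proj(tp,P).round())
o=np.zeros((480,800,3),np.uint8)
a=cv2.imread("pics/scene0.png")[30:130,570:640];b=cv2.imread("pics/top0.png")[400:480,0:90]
a=cv2.resize(a,None,fx=4.8,fy=4.8,interpolation=2);b=cv2.resize(b,None,fx=4.8,fy=4.8,interpolation=2)
o[:480,:336]=a;o[:384,340:772]=b;cv2.imwrite("pics/d.png",cv2.convertScaleAbs(o,alpha=1.8,beta=20))
E
```

```text
0 -0.045 [[580. 115.]] [[ 78. 428.]]
0 0.045 [[621. 124.]] [[ 42. 419.]]
0.019 -0.045 [[583. 108.]] [[ 75. 430.]]
0.019 0.045 [[625. 117.]] [[ 38. 420.]]
0.03 -0.045 [[585. 104.]] [[ 72. 431.]]
0.03 0.045 [[628. 113.]] [[ 35. 421.]]
0.045 -0.045 [[588.  98.]] [[ 69. 432.]]
0.045 0.045 [[631. 107.]] [[ 32. 422.]]
```

View pics/d.png

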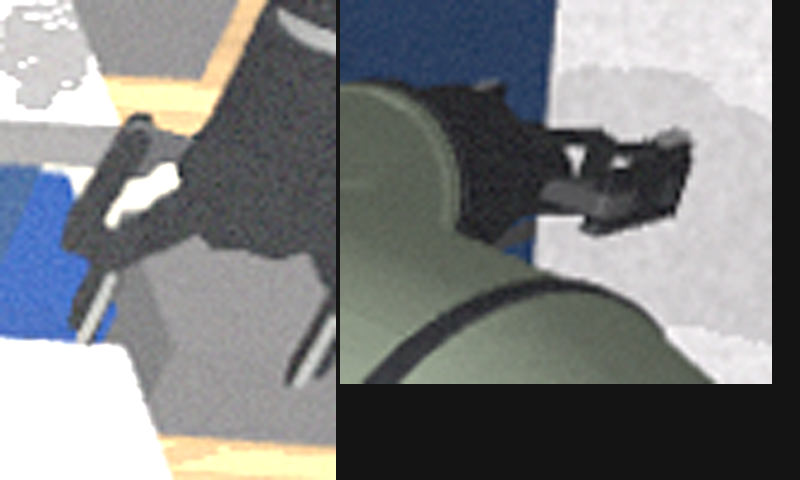

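The start picture (finger ends near (588,101) and (632,110)) agrees with the newer one. The real fingertips sit about 24 mm above the reported TCP. The contact with the knob will confirm this, so I'm descending with force feedback.

```bash
python3 -m crank '{"travel":[[0,0,-0.8],[0,0,-1.5],[0,0,-2.0],[0,0,-2.4],[0,0,-2.4]],"turn":[[0,0,0],[0,0,0],[0,0,0],[0,0,0],[0,0,0]],"gripper":[1,1,1,1,1]}'
python3 -m crank '{"travel":[[0,0,-0.1],[0,0,-0.2],[0,0,-0.3],[0,0,-0.4],[0,0,-0.5]],"turn":[[0,0,0],[0,0,0],[0,0,0],[0,0,0],[0,0,0]],"gripper":[1,1,1,1,1]}'
python3 -m crank '{"travel":[[0,0,-0.1],[0,0,-0.2],[0,0,-0.3],[0,0,-0.4],[0,0,-0.5]],"turn":[[0,0,0],[0,0,0],[0,0,0],[0,0,0],[0,0,0]],"gripper":[1,1,1,1,1]}'
```

```text
clock: 3.25
position: [0.5367, 0.0298, 0.2479]
tool_rot: [-3.141, -0.001, 2.645]
force: [0.2, -0.3, 0.4]
grip_width: 0.0
finger_force: 0.0
clock: 3.75
position: [0.537, 0.0298, 0.2434]
tool_rot: [3.142, 0.0, 2.645]
force: [-0.7, -0.2, -0.3]
grip_width: 0.0
finger_force: 0.0
clock: 4.25
position: [0.5369, 0.0298, 0.2384]
tool_rot: [-3.142, 0.0, 2.645]
force: [-0.2, 1.0, 0.2]
grip_width: -0.0003
finger_force: 0.0
```

```bash
for i in 1; do python3 -m crank '{"travel":[[0,0,-0.1],[0,0,-0.2],[0,0,-0.3],[0,0,-0.4],[0,0,-0.5]],"turn":[[0,0,0],[0,0,0],[0,0,0],[0,0,0],[0,0,0]],"gripper":[1,1,1,1,1]}'; done
python3 - <<'E'
from workcell import bot
import cv2
f=bot.grab_frame("scene")["pixels"][150:260,300:380,::-1]
f=cv2.convertScaleAbs(f,alpha=1.6,beta=20)
cv2.imwrite("pics/e.png",cv2.resize(f,None,fx=5,fy=5,interpolation=cv2.INTER_CUBIC))
E
```

```text
clock: 4.75
position: [0.5369, 0.0298, 0.2335]
tool_rot: [3.142, 0.0, 2.645]
force: [-0.7, -0.0, 2.7]
grip_width: 0.0003
finger_force: 1.6
```

View pics/e.png

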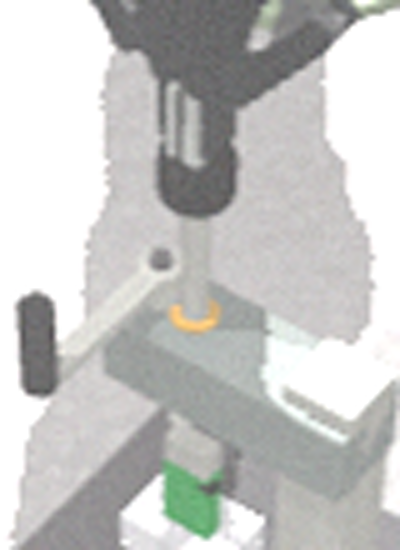

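The fingertips now touch the knob: they meet at its top edge near (195,165), and Fz is 2.7 N, which matches the rod's friction. I'll push down in finer steps.

```bash
python3 -m crank '{"travel":[[0,0,-0.1],[0,0,-0.2],[0,0,-0.3],[0,0,-0.4],[0,0,-0.5]],"turn":[[0,0,0],[0,0,0],[0,0,0],[0,0,0],[0,0,0]],"gripper":[1,1,1,1,1]}'
python3 -m crank '{"travel":[[0,0,-0.1],[0,0,-0.2],[0,0,-0.3],[0,0,-0.4],[0,0,-0.5]],"turn":[[0,0,0],[0,0,0],[0,0,0],[0,0,0],[0,0,0]],"gripper":[1,1,1,1,1]}'
```

```text
clock: 5.3
position: [0.5369, 0.0298, 0.2284]
tool_rot: [3.142, 0.0, 2.645]
force: [-0.6, 0.4, 3.4]
grip_width: -0.0003
finger_force: 1.6
clock: 5.8
position: [0.5369, 0.0298, 0.2234]
tool_rot: [-3.142, 0.0, 2.645]
force: [-0.2, 0.4, 2.2]
grip_width: 0.0005
finger_force: 1.6
```

```bash
python3 -m crank '{"travel":[[0,0,-0.05],[0,0,-0.1],[0,0,-0.13],[0,0,-0.15],[0,0,-0.15]],"turn":[[0,0,0],[0,0,0],[0,0,0],[0,0,0],[0,0,0]],"gripper":[1,1,1,1,1]}'
python3 -c "
from workcell import bot
print(bot.observe()['position'])"
```

```text
clock: 6.3
position: [0.5369, 0.0298, 0.2219]
tool_rot: [-3.142, 0.0, 2.645]
force: [0.1, -0.3, 2.3]
grip_width: 0.0002
finger_force: 1.0
[0.53693765 0.02981697 0.22194412]
```

```bash
cat > g.py <<'E'
from workcell import bot;import sys
o=bot.observe();print(o["clock"],o["position"][2].round(4),o["force"].round(1),o["finger_force"]);sys.exit(o["force"][2]>4.6)
E
python3 -m crank '{"travel":[[0,0,-0.02],[0,0,-0.04],[0,0,-0.06],[0,0,-0.08],[0,0,-0.1]],"turn":[[0,0,0],[0,0,0],[0,0,0],[0,0,0],[0,0,0]],"gripper":[1,1,1,1,1]}' >/dev/null; python3 g.py &&
python3 -m crank '{"travel":[[0,0,-0.02],[0,0,-0.04],[0,0,-0.06],[0,0,-0.08],[0,0,-0.1]],"turn":[[0,0,0],[0,0,0],[0,0,0],[0,0,0],[0,0,0]],"gripper":[1,1,1,1,1]}' >/dev/null && python3 g.py &&
python3 -m crank '{"travel":[[0,0,-0.02],[0,0,-0.04],[0,0,-0.06],[0,0,-0.08],[0,0,-0.1]],"turn":[[0,0,0],[0,0,0],[0,0,0],[0,0,0],[0,0,0]],"gripper":[1,1,1,1,1]}' >/dev/null && python3 g.py &&
python3 -m crank '{"travel":[[0,0,-0.02],[0,0,-0.04],[0,0,-0.06],[0,0,-0.08],[0,0,-0.1]],"turn":[[0,0,0],[0,0,0],[0,0,0],[0,0,0],[0,0,0]],"gripper":[1,1,1,1,1]}' >/dev/null && python3 g.py
```

```text
6.8 0.221 [-0.6  0.7  2.4] 1.5197786875069141False
```

```bash
sed -i 's/sys.exit(\(.*\))$/sys.exit(int(\1))/' g.py
python3 -m crank '{"travel":[[0,0,-0.02],[0,0,-0.04],[0,0,-0.06],[0,0,-0.08],[0,0,-0.1]],"turn":[[0,0,0],[0,0,0],[0,0,0],[0,0,0],[0,0,0]],"gripper":[1,1,1,1,1]}' >/dev/null && python3 g.py &&
python3 -m crank '{"travel":[[0,0,-0.02],[0,0,-0.04],[0,0,-0.06],[0,0,-0.08],[0,0,-0.1]],"turn":[[0,0,0],[0,0,0],[0,0,0],[0,0,0],[0,0,0]],"gripper":[1,1,1,1,1]}' >/dev/null && python3 g.py &&
python3 -m crank '{"travel":[[0,0,-0.02],[0,0,-0.04],[0,0,-0.06],[0,0,-0.08],[0,0,-0.1]],"turn":[[0,0,0],[0,0,0],[0,0,0],[0,0,0],[0,0,0]],"gripper":[1,1,1,1,1]}' >/dev/null && python3 g.py &&
python3 -m crank '{"travel":[[0,0,-0.02],[0,0,-0.04],[0,0,-0.06],[0,0,-0.08],[0,0,-0.1]],"turn":[[0,0,0],[0,0,0],[0,0,0],[0,0,0],[0,0,0]],"gripper":[1,1,1,1,1]}' >/dev/null && python3 g.py
```

```text
7.3 0.22 [-0.8 -0.3  3. ] 1.5193210914731026
7.8 0.219 [-0.6 -0.3  2.6] 1.5193951316177845
8.3 0.2179 [ 0.6 -0.   3.6] 1.5192334726452827
8.8 0.2169 [ 0.1 -0.2  3.1] 1.519480962306261
```

```bash
python3 g.py && 
python3 -m crank '{"travel":[[0,0,-0.02],[0,0,-0.04],[0,0,-0.06],[0,0,-0.08],[0,0,-0.1]],"turn":[[0,0,0],[0,0,0],[0,0,0],[0,0,0],[0,0,0]],"gripper":[1,1,1,1,1]}' >/dev/null && python3 g.py &&
python3 -m crank '{"travel":[[0,0,-0.02],[0,0,-0.04],[0,0,-0.06],[0,0,-0.08],[0,0,-0.1]],"turn":[[0,0,0],[0,0,0],[0,0,0],[0,0,0],[0,0,0]],"gripper":[1,1,1,1,1]}' >/dev/null && python3 g.py &&
python3 -m crank '{"travel":[[0,0,-0.02],[0,0,-0.04],[0,0,-0.06],[0,0,-0.08],[0,0,-0.1]],"turn":[[0,0,0],[0,0,0],[0,0,0],[0,0,0],[0,0,0]],"gripper":[1,1,1,1,1]}' >/dev/null && python3 g.py &&
python3 -m crank '{"travel":[[0,0,-0.02],[0,0,-0.04],[0,0,-0.06],[0,0,-0.08],[0,0,-0.1]],"turn":[[0,0,0],[0,0,0],[0,0,0],[0,0,0],[0,0,0]],"gripper":[1,1,1,1,1]}' >/dev/null && python3 g.py
```

```text
8.8 0.2169 [ 0.1 -0.2  3.1] 1.519480962306261
9.3 0.2159 [-0.1 -0.6  2.9] 1.519356407225132
9.8 0.215 [-0.2  0.2  3.2] 1.5192115120589733
10.3 0.214 [0.6 0.7 3.4] 1.519284825772047
10.8 0.213 [ 0.  -0.3  3.6] 1.5192363783717155
```

```bash
python3 g.py && 
python3 -m crank '{"travel":[[0,0,-0.02],[0,0,-0.04],[0,0,-0.06],[0,0,-0.08],[0,0,-0.1]],"turn":[[0,0,0],[0,0,0],[0,0,0],[0,0,0],[0,0,0]],"gripper":[1,1,1,1,1]}' >/dev/null && python3 g.py &&
python3 -m crank '{"travel":[[0,0,-0.02],[0,0,-0.04],[0,0,-0.06],[0,0,-0.08],[0,0,-0.1]],"turn":[[0,0,0],[0,0,0],[0,0,0],[0,0,0],[0,0,0]],"gripper":[1,1,1,1,1]}' >/dev/null && python3 g.py &&
python3 -m crank '{"travel":[[0,0,-0.02],[0,0,-0.04],[0,0,-0.06],[0,0,-0.08],[0,0,-0.1]],"turn":[[0,0,0],[0,0,0],[0,0,0],[0,0,0],[0,0,0]],"gripper":[1,1,1,1,1]}' >/dev/null && python3 g.py &&
python3 -m crank '{"travel":[[0,0,-0.02],[0,0,-0.04],[0,0,-0.06],[0,0,-0.08],[0,0,-0.1]],"turn":[[0,0,0],[0,0,0],[0,0,0],[0,0,0],[0,0,0]],"gripper":[1,1,1,1,1]}' >/dev/null && python3 g.py
```

```text
10.8 0.213 [ 0.  -0.3  3.6] 1.5192363783717155
11.3 0.212 [ 0.8 -0.5  2.4] 1.5195723809301853
11.8 0.211 [0.9 0.3 2.3] 1.5193785913288593
12.3 0.21 [ 0.5 -0.1  2.5] 1.5192467160522938
12.8 0.209 [ 0.9 -0.1  3.1] 1.519426591694355
```

```bash
python3 g.py && 
python3 -m crank '{"travel":[[0,0,-0.02],[0,0,-0.04],[0,0,-0.06],[0,0,-0.08],[0,0,-0.1]],"turn":[[0,0,0],[0,0,0],[0,0,0],[0,0,0],[0,0,0]],"gripper":[1,1,1,1,1]}' >/dev/null && python3 g.py &&
python3 -m crank '{"travel":[[0,0,-0.02],[0,0,-0.04],[0,0,-0.06],[0,0,-0.08],[0,0,-0.1]],"turn":[[0,0,0],[0,0,0],[0,0,0],[0,0,0],[0,0,0]],"gripper":[1,1,1,1,1]}' >/dev/null && python3 g.py &&
python3 -m crank '{"travel":[[0,0,-0.02],[0,0,-0.04],[0,0,-0.06],[0,0,-0.08],[0,0,-0.1]],"turn":[[0,0,0],[0,0,0],[0,0,0],[0,0,0],[0,0,0]],"gripper":[1,1,1,1,1]}' >/dev/null && python3 g.py &&
python3 -m crank '{"travel":[[0,0,-0.02],[0,0,-0.04],[0,0,-0.06],[0,0,-0.08],[0,0,-0.1]],"turn":[[0,0,0],[0,0,0],[0,0,0],[0,0,0],[0,0,0]],"gripper":[1,1,1,1,1]}' >/dev/null && python3 g.py
```

```text
12.8 0.209 [ 0.9 -0.1  3.1] 1.519426591694355
13.3 0.2084 [-3.4  0.1 14.5] 7.297539691790007
```

Contact at 14.5 N total (about 12 N on the hood). I'm backing off gently now and then moving over to the post.

```bash
python3 -m crank '{"travel":[[0,0,0.1],[0,0,0.3],[0,0,1],[0,0,3],[0,0,5]],"turn":[[0,0,0],[0,0,0],[0,0,0],[0,0,0],[0,0,0]],"gripper":[1,1,1,1,1]}'
python3 -m crank '{"travel":[[2,-2,0],[4,-4,0],[6.2,-5.3,0],[6.2,-5.3,0],[6.2,-5.3,0]],"turn":[[0,0,0],[0,0,0],[0,0,0],[0,0,0],[0,0,0]],"gripper":[0,0,0,0,0]}'
python3 g.py; python3 - <<'E'
from workcell import bot
import cv2
f=bot.grab_frame("scene")["pixels"][150:260,280:380,::-1]
f=cv2.convertScaleAbs(f,alpha=1.6,beta=20)
cv2.imwrite("pics/f.png",cv2.resize(f,None,fx=5,fy=5,interpolation=cv2.INTER_CUBIC))
o=bot.observe();print(o["position"],o["tool_rot"],o["grip_width"])
E
```

```text
clock: 13.8
position: [0.5366, 0.0297, 0.2587]
tool_rot: [-3.141, -0.001, 2.645]
force: [0.4, -0.6, 0.5]
grip_width: 0.0
finger_force: 0.0
clock: 14.3
position: [0.5988, -0.0233, 0.2579]
tool_rot: [-3.141, -0.0, 2.644]
force: [-0.7, 0.4, 0.9]
grip_width: 0.0723
finger_force: 0.0
14.3 0.2579 [-0.7  0.4  0.9] 0.0
[ 0.59848388 -0.02292225  0.25797661] [-3.14141462e+00 -5.69393397e-04  2.64484030e+00] 0.07912701500679489
```

View pics/f.png

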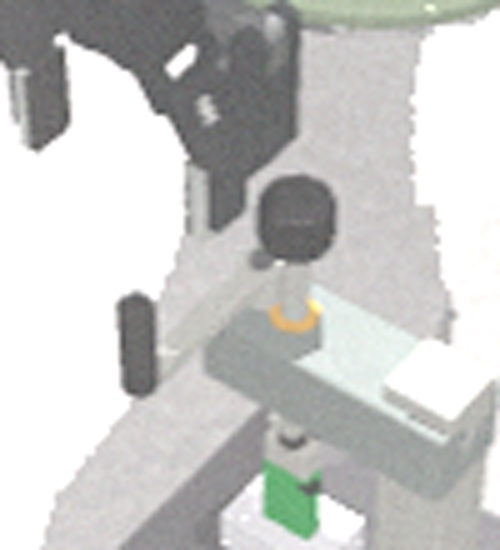

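The foot's black tip rests on the hood at (290,438). The fingers straddle the post top at (135,300). I'm descending and gripping.

```bash
python3 -m crank '{"travel":[[0,0,-2.5],[0,0,-5],[0,0,-7],[0,0,-8.5],[0,0,-8.5]],"turn":[[0,0,0],[0,0,0],[0,0,0],[0,0,0],[0,0,0]],"gripper":[0,0,0,0,0]}'; python3 g.py &&
python3 -m crank '{"travel":[[0,0,0],[0,0,0],[0,0,0],[0,0,0],[0,0,0]],"turn":[[0,0,0],[0,0,0],[0,0,0],[0,0,0],[0,0,0]],"gripper":[0.6,0.7,0.8,0.9,0.9]}' 30; python3 g.py
```

```text
clock: 14.85
position: [0.5975, -0.0223, 0.1716]
tool_rot: [-3.14, -0.003, 2.646]
force: [-1.1, 0.2, 0.4]
grip_width: 0.0856
finger_force: 0.0
14.85 0.1716 [-1.1  0.2  0.4] 0.0
clock: 15.35
position: [0.5991, -0.0231, 0.1733]
tool_rot: [3.141, 0.0, 2.645]
force: [-0.7, 0.4, 3.9]
grip_width: 0.0144
finger_force: 29.1
15.35 0.1733 [-0.7  0.4  3.9] 29.132301807403564
```

```bash
python3 - <<'E'
import numpy as np
a0=np.arctan2(-.0384,.0703)
P=lambda d:8*np.array([np.cos(a0-np.radians(d)),np.sin(a0-np.radians(d))])
for k in range(5):print([(P(18*k+3.6*j)-P(18*k)).round(2).tolist() for j in range(1,6)])
E
```

```text
[[-0.25, -0.43], [-0.54, -0.85], [-0.84, -1.25], [-1.17, -1.63], [-1.53, -1.98]]
[[-0.38, -0.33], [-0.77, -0.64], [-1.19, -0.93], [-1.62, -1.18], [-2.07, -1.41]]
[[-0.46, -0.2], [-0.93, -0.37], [-1.42, -0.51], [-1.91, -0.62], [-2.4, -0.7]]
[[-0.5, -0.05], [-1.0, -0.07], [-1.5, -0.05], [-2.01, -0.01], [-2.5, 0.07]]
[[-0.49, 0.11], [-0.97, 0.25], [-1.45, 0.42], [-1.91, 0.61], [-2.36, 0.84]]
```

```bash
python3 -m crank '{"travel":[[-0.25,-0.43,0.1],[-0.54,-0.85,0.2],[-0.84,-1.25,0.2],[-1.17,-1.63,0.2],[-1.53,-1.98,0.2]],"turn":[[0,0,-3.6],[0,0,-7.2],[0,0,-10.8],[0,0,-14.4],[0,0,-18]],"gripper":[0.9,0.9,0.9,0.9,0.9]}'
```

```text
clock: 15.85
position: [0.5831, -0.0435, 0.1739]
tool_rot: [-3.14, -0.0, 2.328]
force: [5.0, -2.7, -18.1]
grip_width: 0.015
finger_force: 30.2
```

The gripped post resists the lift with −18 N in z, so I'll take that 2 mm back as I continue.

```bash
python3 -m crank '{"travel":[[-0.38,-0.33,-0.1],[-0.77,-0.64,-0.16],[-1.19,-0.93,-0.16],[-1.62,-1.18,-0.16],[-2.07,-1.41,-0.16]],"turn":[[0,0,-3.6],[0,0,-7.2],[0,0,-10.8],[0,0,-14.4],[0,0,-18]],"gripper":[0.9,0.9,0.9,0.9,0.9]}'
```

```text
clock: 16.35
position: [0.563, -0.0575, 0.1735]
tool_rot: [3.141, 0.001, 2.014]
force: [2.5, -1.9, -2.6]
grip_width: 0.015
finger_force: 31.9
```

```bash
python3 -m crank '{"travel":[[-0.46,-0.2,0],[-0.93,-0.37,0],[-1.42,-0.51,0],[-1.91,-0.62,0],[-2.4,-0.7,0]],"turn":[[0,0,-3.6],[0,0,-7.2],[0,0,-10.8],[0,0,-14.4],[0,0,-18]],"gripper":[0.9,0.9,0.9,0.9,0.9]}'
python3 -m crank '{"travel":[[-0.5,-0.05,0],[-1,-0.07,0],[-1.5,-0.05,0],[-2.01,-0.01,0],[-2.5,0.07,0]],"turn":[[0,0,-3.6],[0,0,-7.2],[0,0,-10.8],[0,0,-14.4],[0,0,-18]],"gripper":[0.9,0.9,0.9,0.9,0.9]}' 40
```

```text
clock: 16.85
position: [0.5389, -0.0647, 0.1735]
tool_rot: [3.141, 0.001, 1.699]
force: [1.5, -2.6, -2.5]
grip_width: 0.015
finger_force: 31.8
clock: 17.35
position: [0.5138, -0.064, 0.1735]
tool_rot: [3.141, 0.001, 1.385]
force: [1.1, -3.3, -1.6]
grip_width: 0.0143
finger_force: 39.1
```

```bash
python3 -m crank '{"travel":[[-0.49,0.11,0],[-0.97,0.25,0],[-1.45,0.42,0],[-1.91,0.61,0],[-2.36,0.84,0]],"turn":[[0,0,-3.6],[0,0,-7.2],[0,0,-10.8],[0,0,-14.4],[0,0,-18]],"gripper":[0.9,0.9,0.9,0.9,0.9]}'; python3 g.py
python3 - <<'E'
from workcell import bot
import cv2
f=bot.grab_frame("scene")["pixels"][150:260,280:380,::-1]
f=cv2.convertScaleAbs(f,alpha=1.6,beta=20)
cv2.imwrite("pics/k.png",cv2.resize(f,None,fx=5,fy=5,interpolation=cv2.INTER_CUBIC))
from h import *
p=np.load("p.npy");o=bot.observe();x,y,_=o["position"]-[*S(p,[0,-.0176,0])[0][:2],0];print("theta",p[2]-np.arctan2(y,x),np.hypot(x,y),o["force"])
E
```

```text
clock: 17.85
position: [0.4902, -0.0557, 0.1735]
tool_rot: [3.141, 0.001, 1.071]
force: [13.7, -11.3, -4.5]
grip_width: 0.0145
finger_force: 39.5
17.85 0.1735 [ 13.7 -11.3  -4.5] 39.51836496591568
theta 1.5700608159468366 0.08048542020996473 [ 3.34316257 -8.14368398 -7.55643412]
```

View pics/k.png

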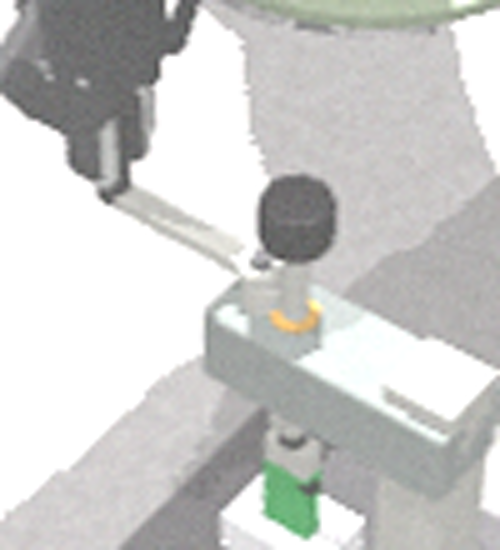

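The lever lies fully along −y with its post at (110,185), and the foot is still on the hood. I'm releasing and retreating upward.

```bash
python3 -m crank '{"travel":[[0,0,0],[0,0,0],[0,0,0],[0,0,0],[0,0,0]],"turn":[[0,0,0],[0,0,0],[0,0,0],[0,0,0],[0,0,0]],"gripper":[0.6,0.3,0,0,0]}'
python3 -m crank '{"travel":[[0,0,1],[0,0,4],[0,0,8],[0,0,12],[0,0,15]],"turn":[[0,0,0],[0,0,0],[0,0,0],[0,0,0],[0,0,0]],"gripper":[0,0,0,0,0]}'
python3 -m crank '{"travel":[[-1,-4,0],[-1,-8,0],[-1,-12,0],[-1,-15,0],[-1,-15,0]],"turn":[[0,0,0],[0,0,0],[0,0,0],[0,0,0],[0,0,0]],"gripper":[0,0,0,0,0]}'
python3 - <<'E'
from workcell import bot
import cv2,numpy as np
o=[]
for n,(x,y) in(("scene",(280,150)),("top",(245,210))):
    f=bot.grab_frame(n)["pixels"][y:y+140,x:x+100,::-1]
    o.append(cv2.resize(f,None,fx=4,fy=4,interpolation=cv2.INTER_CUBIC))
cv2.imwrite("pics/l.png",cv2.convertScaleAbs(np.hstack(o),alpha=1.4))
E
```

```text
clock: 18.4
position: [0.4903, -0.055, 0.1734]
tool_rot: [-3.141, -0.0, 1.074]
force: [-0.1, 0.6, 0.3]
grip_width: 0.0847
finger_force: 0.0
clock: 18.9
position: [0.4904, -0.0556, 0.3263]
tool_rot: [3.14, -0.001, 1.073]
force: [0.6, 0.4, 1.1]
grip_width: 0.0853
finger_force: 0.0
clock: 19.4
position: [0.4792, -0.2092, 0.3243]
tool_rot: [3.14, 0.001, 1.069]
force: [-0.1, 0.4, 0.0]
grip_width: 0.0854
finger_force: 0.0
```

View pics/l.png

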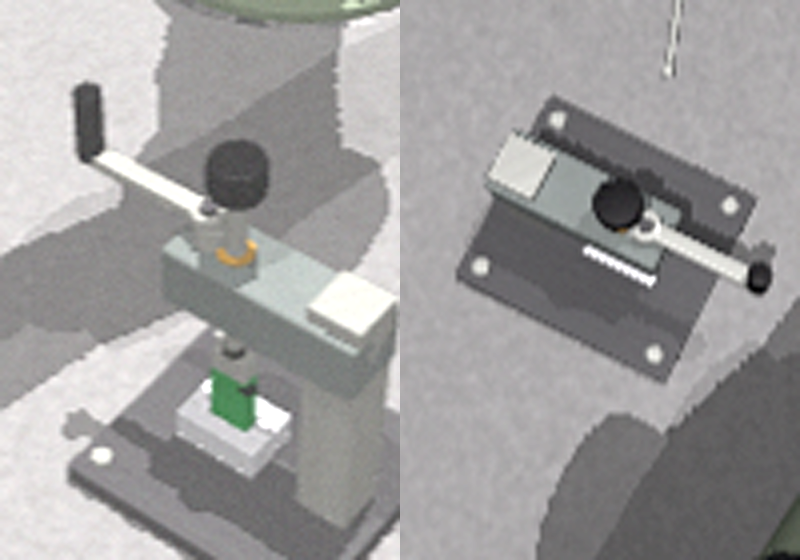

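The lever lies along −y (post at (760,278) in the top crop). The foot is on the hood at (234,350), the lighter stands in its nest, and the robot is clear.

```bash
python3 -c "
from workcell import bot
print(bot.job_done())"
```

```text
the job is handed in; nothing more can be done
None
```

I pushed the rod down until its foot rested on the lighter's hood (about 12 N on it by my estimate), swung the clamp lever to its stop to lock it there, let go of everything, and handed the job in at about 19.5 s.

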